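Lift the filter cassette out of the dust extractor's filter box

TASK

Free the filter cassette of the bench dust extractor and take it out: turn the clamp knob about a quarter turn, either way, so that its steel finger no longer reaches over the cassette, then pinch the cassette's two side catches fully in and lift it straight up and level out of the filter box. The program finishes while holding: at the end keep the cassette by its two pinched catches, still and level above the box, with its underside some 6 cm above the box's rim, and leave the clamp swung open. Leave the sander, the disc pack and the wood offcut alone.

Things in the scene. Friction and masses are not known exactly. Their poses are not given: they have to be found in the camera images.
- filter_box: Open-topped grey sheet-metal box fixed to the bench; origin on the bench under the middle of its well. 126 (x) by 96 (y) mm, rim 50 mm high; an inward lip 8 mm thick along both long sides leaves a mouth 58 mm wide in y, 114 mm long in x. Its base plate (100 mm wide, 8 mm thick) runs on to x = -125 mm and carries the clamp post at x = -85 mm; a round spigot sticks out 28 mm at the +x end.
- box_rim (a point): Middle of the filter box's mouth, at rim height (50 mm above the bench); axes as those of the filter box.
- clamp_grip (a point): Grip point of the clamp knob, on its upright turning axis, 84.5 mm above the bench. The knob is an upright black bar 44 mm long (its x), 14 mm thick (its y), 34 mm tall, top 11.5 mm above this point. Below it a steel finger, 16 mm wide, top 23 mm below this point, reaches 50 mm from the axis along the knob's +x, over the cassette's end when shut. The axes turn with the knob.
- clamp (a joint): Clamp knob angle (rad), counter-clockwise from above. 0: steel finger points along the box's +x, 20 mm over the cassette's end and 1.5 mm above it. It starts within 0.4 of 0, stops at -1.8 and +1.8, stays where left (friction 0.08 N m). The finger is clear of the cassette beyond 1.2 either way.
- cassette: Loose white plastic filter cassette, about 0.36 kg; origin at the centre of its underside (8 mm above the bench when seated), axes as the box's. Body 110 (x) by 54 (y) by 46 mm tall; on its middle a handle block 30 by 32 mm, top 84 mm above the underside, with a catch paddle on each y side. A tooth on each catch sits under the box's lip until pressed in by over 4 mm. 2 mm of play in the box.
- cassette_grip (a point): Point to pinch, midway between the catch paddles, 72 mm above the cassette's underside (80 mm above the bench when seated); axes as the cassette's. Paddles: outer faces at y = +32 and -32 mm (64 mm apart, 50 mm fully pressed), 26 mm long in x, from 27 mm below this point to 19 mm above. The box's rim lies 30 mm and the cassette's end shoulders 26 mm below this point.
- catch_left (a joint): How far the catch on the cassette's +y side is pressed in (m): 0 at rest, 0.007 fully in; sprung, 4.5 N to start and 8 N fully in.
- catch_right (a joint): The same for the catch on the -y side.
- sander: Bystander: dark green round orbital sander with a black disc pad 125 mm across, 124 mm tall, 0.8 kg, standing near the box; origin at the centre of its underside.
- disc_pack: Bystander: pack of sanding discs, a round brown stack 125 mm across and 30 mm tall; origin at the centre of its underside.
- offcut: Bystander: wood offcut 60 by 130 by 27 mm; origin at the centre of its underside.
Things that resemble listed ones, but are neither listed nor needed, are in the scene too. Several things have the shape of the cassette; the one meant has the colours described above.

How it is judged:
By the outcome, as a careful person would: the job done as asked, in the order asked, and still so for the second after the job is handed in, while the arm keeps its last pose, push and grip.
It also fails if it takes over 48 s, if anything falls off the work surface, if the arm or the gripper's body presses on something with over 40 N, if the wrist force passes 120 N, or if a joint passes its speed limit or range.

ROBOT

A 6-joint arm with a two-finger parallel gripper is mounted at the origin on the work surface. World frame = base frame: x ahead of the robot, y to its left, z up, the work surface at z = 0. Lengths are in mm, angles in rad, forces in N, time in s.
With the tool pointing down it reaches from about 300 to 850 mm from the base axis. Payload 4.2 kg.
Tool frame: the origin (TCP) lies on the centre line of the jaws, within the pads' length; the fingertips stand 14 mm ahead of it and the grasp point (between the pads) lies 5 mm behind it; z points along the fingers, y is the direction in which the jaws open and shut (so a half turn about z gives the same grasp; the last joint's range is limited). The gripper opens to 91 mm and grips with 3 to 60 N. Pads are 32 mm wide; open, the fingers measure 118 mm over their backs; the gripper's body (76 mm by 178 mm) begins 60 mm behind the grasp point.
Start: joints at [-1.199, 0.32, 1.565, -0, 1.257, -0.02], TCP at [219.569, -531.442, 227.976] pointing down, gripper open.
Joint ranges: [-3.11, 3.11], [-0.84, 2.01], [0.21, 2.61], [-1.34, 4.49], [0.05, 2.63], [-2.56, 2.56]. Speed limits (rad/s): [2.57, 2.57, 3.14, 3.14, 3.14, 3.14].

INTERFACE

Orientations are given as a unit quaternion [w, x, y, z].
In Python, from plant import env gives the robot as it stands. The module is installed in compiled form; this text tells all that it offers.
- The arm moves only by the shell command python3 -m jog 'ROWS'. ROWS is JSON, a list that holds one entry, the list of rows, each a list of 7 numbers: the turn, a rotation vector about the tool's x, y, z in degrees, then the shift along the tool's x, y, z in mm, then the opening, from -1 (shut) to 1 (fully open), so that 0 is half open. In form: [[[rx, ry, rz, dx, dy, dz, claw], ...]]. A call has exactly 10 rows; each row shifts and turns the commanded pose from where the row before left it, along the tool's axes as they then stand; what a row does not reach is not made up. A row lasts 1/10 s, in which the tool goes at most 50 mm and 8.59 degrees, less where a joint would pass 70% of its speed; a pose out of reach is approached as far as the arm can. A call is refused whole if a number of a shift passes 50 or a number of a turn 8.59, either way. A call with a gripper value outside its range is refused whole. The fingers move at their own pace and stop on an object; the grip force is fixed at half the most. Time passes only in rows, so rows that do not move let the fingers close, or fill a call up. It gives the time, the measured TCP pose, the force and the opening at its end, in the units of the state.
- env.read_state(): the state, without advancing time (a new reading comes with each control period).
- env.capture(name): name is "scene" or "top" or "wrist"; returns a dict with "pixels" (420x560x3 uint8, red, green, blue), "mtx" (3x3 intrinsics, pixels), "rvec" (rotation vector, rad) and "tvec" (3), from world to camera coordinates, as OpenCV has them; the wrist camera has in their place "hand_eye" (4x4, takes a point from camera to tool coordinates, whose origin is the TCP and whose axes are the flange's). Camera axes: x right, y down, z forward; pixel columns grow to the right and rows downward; lengths in mm; the calibration is good to about 2 mm. The wrist camera is an equidistant fisheye: a pixel r from the principal point sees the ray r / f radians off the axis. A picture is of the moment at which its call begins: read the wrist's pose just before it. There is no depth.
- env.finish_job(): hands the job in, once; it reports no verdict.
Trained networks look in a picture, given as the dict that the camera call returned (one of the last four; its "shot" number tells which), for a name from the list of things; names that differ only in an ending like _2 or _b are one class to them, and where a whole thing is asked for, a point or a joint stands for the part that bears it (a point fixed in the world has none). Each returns a list of dicts, best first, with "p" (0 to 1); they miss things now and then, are a little off and sometimes report something else, mostly with a low value. They report only what shows in the picture. A call takes as long as a camera call. They do not tell look-alikes from the thing itself.
- env.recognise(picture, label): "xy" ([column, row] in pixels, amid what is visible of it).
The state is a dict: "clock": time; "joint_pos": joint angles; "joint_vel": joint speeds; "joint_efforts": joint torques, N m; "tcp_pos": TCP position; "eef_rot": TCP orientation; "ft_force": force on the tool from outside, world axes, zero at the start; "wrist_torque": the same for the moment, N m; "width": finger opening in mm.
Only numpy, scipy, OpenCV 4.12 (cv2) and the standard library are available. Lean on these libraries where they do the work, as an engineer would, in place of code of your own. Each camera call takes 0.05 s, during which the arm holds its last target. There are 200 camera calls.

## Working session

There is one attempt and no reset: what is moved stays moved. The work goes in short steps, Python scripts to look and compute and a shell command to move; the robot and the scene stay as the last step left them, time stands still between calls to the robot, and variables do not carry over. Pictures are saved under pics/ and viewed, about 8 in all and at most 12, crops included, and the job is handed in when it is done.

```bash
mkdir -p pics; cat > h.py <<'E'
import numpy as np, cv2
from scipy.spatial.transform import Rotation as R
from plant import env
def save(p,n): cv2.imwrite('pics/'+n+'.png',cv2.cvtColor(p['pixels'],cv2.COLOR_RGB2BGR))
def pose():
    s=env.read_state(); q=s['eef_rot']; return R.from_quat([q[1],q[2],q[3],q[0]]).as_matrix(),np.array(s['tcp_pos'],float)
def ray(p,uv,rt=None):
    K=np.array(p['mtx']);u=np.array(uv,float)
    if 'hand_eye' in p:
        d=(u-K[:2,2])/[K[0,0],K[1,1]];th=np.hypot(*d);v=np.r_[d/max(th,1e-9)*np.sin(th),np.cos(th)]
        H=np.array(p['hand_eye']);Rm,t=rt
        return Rm@H[:3,3]+t, Rm@H[:3,:3]@v
    Rm=cv2.Rodrigues(np.array(p['rvec'],float))[0];t=np.array(p['tvec'],float).ravel()
    return -Rm.T@t, Rm.T@np.r_[(u-K[:2,2])/[K[0,0],K[1,1]],1]
def at(p,uv,z,rt=None):
    o,d=ray(p,uv,rt);return o+d*(z-o[2])/d[2]
def proj(p,X,rt=None):
    X=np.atleast_2d(np.array(X,float));K=np.array(p['mtx'])
    if 'hand_eye' in p:
        H=np.array(p['hand_eye']);Rm,t=rt
        c=((X-t)@Rm-H[:3,3])@H[:3,:3];r=np.hypot(c[:,0],c[:,1]);th=np.arctan2(r,c[:,2])
        return c[:,:2]/r[:,None]*th[:,None]*[K[0,0],K[1,1]]+K[:2,2]
    return cv2.projectPoints(X,np.array(p['rvec'],float),np.array(p['tvec'],float),K,None)[0][:,0]
E
python3 - <<'E'
from h import *
ps={n:env.capture(n) for n in('scene','top')}
for n,p in ps.items():
    save(p,n+'0')
    for l,z in(('filter_box',25),('clamp_grip',84),('cassette_grip',80),('cassette',40),('sander',60),('disc_pack',15),('offcut',14)):
        for r in env.recognise(p,l)[:3]: print(n,l,np.round(r['xy']),round(r['p'],2),np.round(at(p,r['xy'],z)))
print(env.read_state())
E
```

```text
scene filter_box [236. 251.] 0.92 [567. -29.  25.]
scene filter_box [262. 242.] 0.53 [563.  31.  25.]
scene clamp_grip [234. 216.] 0.61 [517. -14.  84.]
scene cassette_grip [178. 187.] 0.98 [ 404. -114.   80.]
scene cassette_grip [249. 246.] 0.91 [592.  -2.  80.]
scene cassette_grip [374. 295.] 0.7 [762. 196.  80.]
scene cassette [373. 295.] 0.85 [749. 208.  40.]
scene cassette [249. 250.] 0.73 [580.  -3.  40.]
scene cassette [275. 162.] 0.61 [369. 120.  40.]
scene sander [338. 220.] 0.87 [576. 199.  60.]
scene disc_pack [169. 290.] 0.65 [ 608. -183.   15.]
scene offcut [279. 318.] 0.97 [730.  17.  14.]
top filter_box [300. 230.] 0.63 [526.  -1.  25.]
top clamp_grip [304. 234.] 0.55 [509.  -6.  84.]
top clamp_grip [205. 218.] 0.22 [547. 198.  84.]
top cassette_grip [247. 304.] 0.89 [372. 113.  80.]
top cassette_grip [200. 133.] 0.72 [733. 212.  80.]
top cassette_grip [354. 305.] 0.71 [ 365. -102.   80.]
top cassette [245. 310.] 0.91 [356. 121.  40.]
top cassette [356. 304.] 0.9 [ 364. -115.   40.]
top cassette [300. 200.] 0.82 [590.  -2.  40.]
top sander [206. 218.] 0.88 [549. 202.  60.]
top disc_pack [380. 194.] 0.94 [ 606. -187.   15.]
top offcut [286. 141.] 0.59 [734.  26.  14.]
top offcut [302. 202.] 0.27 [590. -10.  14.]
{'clock': 0.8, 'joint_pos': array([-1.19896732e+00,  3.19570918e-01,  1.56452210e+00, -1.56738407e-05,
        1.25739413e+00, -1.99976819e-02]), 'joint_vel': array([-0.00037859, -0.00088392,  0.00186456,  0.00060368, -0.00050276,
       -0.00046161]), 'joint_efforts': array([ 7.09136075e-04, -4.12300694e+01, -2.32224941e+01,  7.28454511e-02,
        3.76134831e-02, -1.72649112e-05]), 'tcp_pos': array([ 219.57815555, -531.42660165,  227.98406515]), 'eef_rot': array([5.32431036e-05, 9.80869813e-01, 1.94664858e-01, 1.89194792e-06]), 'ft_force': array([ 0.64913438, -0.07474763,  0.39093408]), 'wrist_torque': array([-0.02160899,  0.02796734, -0.01073957]), 'width': 91.11883490000533}
```

```bash
python3 -c "
import cv2,numpy as np
a=cv2.imread('pics/scene0.png');b=cv2.imread('pics/top0.png');print(a.shape)"
```

```text
(420, 560, 3)
```

View pics/top0.png

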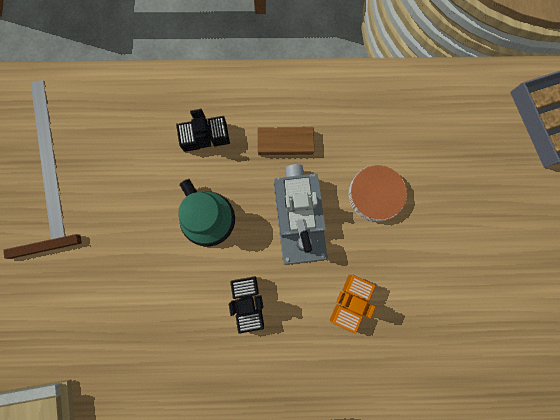

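View pics/scene0.png

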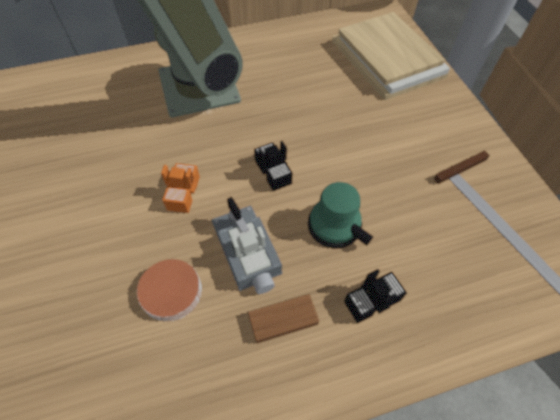

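The top view shows the white cassette in the grey box around px (300,197), with the black knob at (305,240). The spigot points up at (294,170), so the box x axis is about world +x, yawed about +0.1. The orange and black units are look-alikes. I'll move above the clamp and cassette.

```bash
python3 -m jog '[[[0,0,0,25,-18,0,1],[0,0,0,25,-18,0,1],[0,0,0,25,-18,0,1],[0,0,0,25,-18,0,1],[0,0,0,25,-18,0,1],[0,0,0,25,-18,0,1],[0,0,0,25,-18,0,1],[0,0,0,25,-18,0,1],[0,0,0,25,-18,0,1],[0,0,0,25,-18,0,1]]]'; python3 -m jog '[[[0,0,0,25,-18,0,1],[0,0,0,25,-18,0,1],[0,0,0,25,-18,0,1],[0,0,0,25,-18,0,1],[0,0,0,25,-18,0,1],[0,0,0,25,-18,0,1],[0,0,0,25,-18,0,1],[0,0,0,25,-18,0,1],[0,0,0,22,-30,0,1],[0,0,0,0,0,0,1]]]'
python3 - <<'E'
from h import *
rt=pose();p=env.capture('wrist');save(p,'w1');print(rt,p['hand_eye'],p['mtx'])
for l,z in(('filter_box',25),('clamp_grip',84),('cassette_grip',80),('cassette',40)):
    for r in env.recognise(p,l)[:3]: print(l,np.round(r['xy']),round(r['p'],2),np.round(at(p,r['xy'],z,rt)))
E
```

```text
clock: 1.8
tcp_pos: [382.4, -268.5, 228.1]
eef_rot: [0.0, 0.981, 0.195, 0.0]
ft_force: [-0.4, 0.3, -0.0]
width: 91.2
clock: 2.8
tcp_pos: [521.6, -20.7, 227.8]
eef_rot: [-0.001, 0.98, 0.197, 0.0]
ft_force: [0.0, -0.6, -0.2]
width: 90.8
(array([[ 9.22629161e-01,  3.85687936e-01,  4.97039490e-04],
       [ 3.85686813e-01, -9.22628468e-01,  1.54692531e-03],
       [ 1.05521321e-03, -1.23553683e-03, -9.99998680e-01]]), array([521.61000773, -20.68397386, 227.8328097 ])) [[ 5.09851054e-04 -9.56801911e-01 -2.90740164e-01  8.22913203e+01]
 [ 9.99999837e-01  5.62739836e-04 -9.82993867e-05 -4.36726304e-02]
 [ 2.57664113e-04 -2.90740067e-01  9.56802042e-01 -1.55652910e+02]
 [ 0.00000000e+00  0.00000000e+00  0.00000000e+00  1.00000000e+00]] [[325.1922621    0.         278.39546494]
 [  0.         325.1922621  210.76306452]
 [  0.           0.           1.        ]]
filter_box [270. 175.] 0.74 [532.  -6.  25.]
clamp_grip [256. 212.] 0.78 [505.  -5.  84.]
cassette_grip [134. 241.] 0.93 [421. 106.  80.]
cassette_grip [295. 332.] 0.75 [385. -99.  80.]
cassette_grip [287. 135.] 0.64 [583.  -3.  80.]
cassette [297. 330.] 0.97 [ 360. -115.   40.]
cassette [138. 242.] 0.96 [398. 114.  40.]
cassette [289. 138.] 0.6 [579.  -8.  40.]
```

View pics/w1.png

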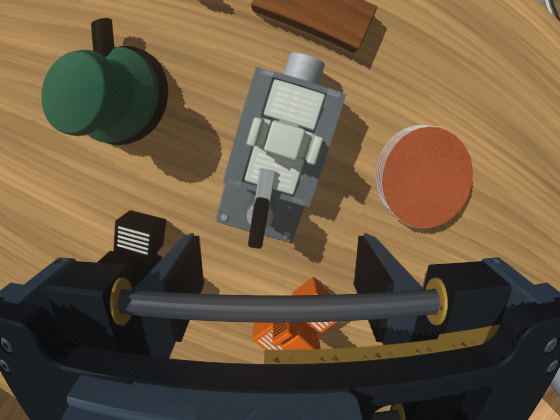

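The wrist view shows the knob bar at about (258,220), its finger at (266,185) over the cassette, and the handle at (286,138) with paddles at (256,130) and (315,150). I'll take an enlarged crop to get exact points.

```bash
python3 -c "
import cv2
a=cv2.imread('pics/w1.png')[45:255,205:355];cv2.imwrite('pics/w1c.png',cv2.resize(a,None,fx=2.8,fy=2.8,interpolation=cv2.INTER_CUBIC))
"
```

```text
(no output)
```

View pics/w1c.png

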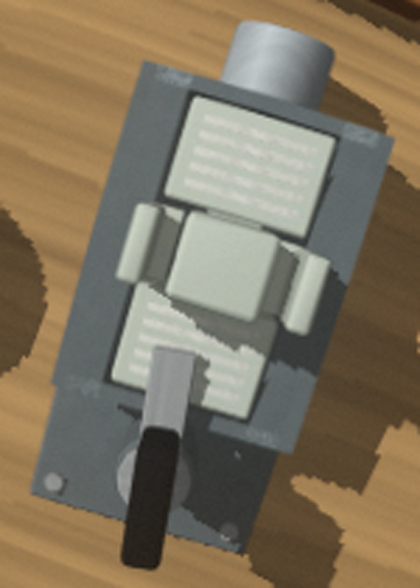

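```bash
python3 - <<'E'
from h import *
from scipy.optimize import least_squares
rt=pose();p=env.capture('wrist')
c=lambda L:np.array(L)/2.8+[205,45]
rim=c([(145,62),(393,140),(292,452),(53,383)]);han=c([(190,212),(281,235),(258,322),(167,295)]);kn=c([(159,428),(140,565)]);fi=c([(155,348),(193,352)])
A=[(63,48,50),(63,-48,50),(-63,-48,50),(-63,48,50)]
Bh=[(15,16,92),(15,-16,92),(-15,-16,92),(-15,16,92)]
rz=lambda a:np.array([[np.cos(a),-np.sin(a),0],[np.sin(a),np.cos(a),0],[0,0,1]])
def f(v):
    x,y,a,k=v;B=lambda P:np.array(P,float)@rz(a).T+[x,y,0]
    K=lambda P:np.array(P,float)@rz(k).T+[-85,0,0]
    return np.r_[proj(p,B(A),rt)-rim,proj(p,B(Bh),rt)-han,proj(p,B(K([(22,0,96),(-22,0,96)])),rt)-kn,proj(p,B(K([(50,8,61.5),(50,-8,61.5)])),rt)-fi].ravel()
s=least_squares(f,[590,-3,.1,.2]);print(s.x,np.round(s.fun.reshape(-1,2),1))
x,y,a,k=s.x;print('knob',x-85*np.cos(a),y-85*np.sin(a),'yaw deg',np.degrees(a+k),np.degrees(a))
# world check of raw points
for P,z in((rim,50),(han,92),(kn,96),(fi,61.5)):
    print(z,[np.round(at(p,q,z,rt)[:2],1).tolist() for q in P])
E
```

```text
[ 5.78038752e+02 -7.38537736e+00  9.55993755e-02  1.40308230e-01] [[-0.1 -2.4]
 [ 1.7 -1.9]
 [ 0.2 -0.1]
 [-0.9 -0.8]
 [-0.3 -2.3]
 [ 1.6  0.1]
 [-0.2  0.6]
 [-1.7 -0. ]
 [-0.3  7.1]
 [ 0.2  1.5]
 [-1.1 -1.5]
 [ 1.1 -0.5]]
knob 493.42687407795427 -15.498952440298286 yaw deg 13.516510161402959 5.477440743089615
50 [[633.8, 45.4], [642.8, -48.3], [519.8, -61.0], [510.3, 33.1]]
92 [[589.6, 9.0], [594.0, -20.5], [565.2, -24.7], [562.1, 5.7]]
96 [[521.2, -8.2], [473.5, -19.9]]
61.5 [[539.2, 2.4], [543.0, -10.8]]
```

```bash
python3 -m jog '[[[0,0,4.6,0,0,0,0],[0,0,4.6,0,0,0,0],[0,0,0,-13,-6,16,0],[0,0,0,-13,-6,22,0],[0,0,0,0,0,22,0],[0,0,0,0,0,22,0],[0,0,0,0,0,22,0],[0,0,0,0,0,22,0],[0,0,0,0,0,18,0],[0,0,0,0,0,0,0]]]'; python3 - <<'E'
from h import *
rt=pose();p=env.capture('wrist');save(p,'w2')
print(rt[1],np.degrees(np.arctan2(rt[0][1,0],rt[0][0,0])),env.read_state()['joint_pos'])
E
```

```text
clock: 4.1
tcp_pos: [490.6, -19.1, 82.0]
eef_rot: [-0.0, 0.993, 0.115, -0.003]
ft_force: [0.2, -0.2, -0.4]
width: 45.9
[490.61980325 -19.08716141  82.03481777] 13.163818528227925 [-6.19453167e-02  3.37030198e-01  1.95323881e+00 -2.16763338e-04
  8.53510272e-01  1.27905099e+00]
```

View pics/w2.png

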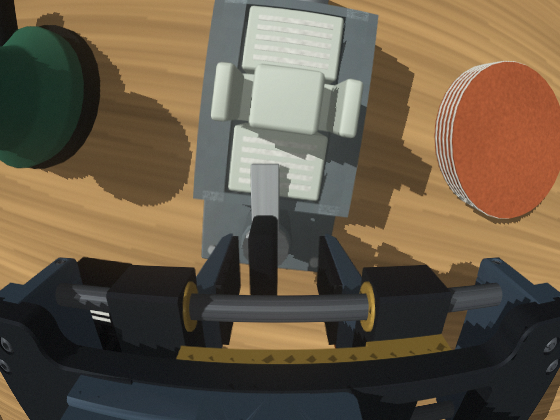

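The knob bar is between the jaws at (263,250), a few mm to the left of their centre line, and the jaws are aligned with it. I'll nudge by -4 in y, close, then turn.

```bash
python3 -m jog '[[[0,0,0,4,-4,0,0],[0,0,0,0,0,0,0],[0,0,0,0,0,0,-1],[0,0,0,0,0,0,-1],[0,0,0,0,0,0,-1],[0,0,0,0,0,0,-1],[0,0,0,0,0,0,-1],[0,0,0,0,0,0,-1],[0,0,0,0,0,0,-1],[0,0,0,0,0,0,-1]]]'
```

```text
clock: 5.15
tcp_pos: [494.8, -10.3, 84.2]
eef_rot: [-0.003, 0.993, 0.114, -0.0]
ft_force: [-1.9, 12.6, 3.5]
width: 13.9
```

```bash
python3 -m jog '[[[0,0,0,1,-4,0,-1],[0,0,0,0,0,0,-1],[0,0,-8,0,0,0,-1],[0,0,-8,0,0,0,-1],[0,0,-8,0,0,0,-1],[0,0,-8,0,0,0,-1],[0,0,-8,0,0,0,-1],[0,0,-8,0,0,0,-1],[0,0,0,0,0,0,-1],[0,0,0,0,0,0,-1]]]'; python3 - <<'E'
from h import *
rt=pose();print(rt[1],np.degrees(np.arctan2(rt[0][1,0],rt[0][0,0])),env.read_state()['ft_force'],env.read_state()['wrist_torque'],env.read_state()['width'])
E
```

```text
clock: 6.15
tcp_pos: [494.5, -9.5, 84.2]
eef_rot: [-0.0, 0.86, 0.51, -0.001]
ft_force: [-4.5, -0.9, 5.7]
width: 13.7
[494.48751272  -9.51537317  84.1503497 ] 61.26869975579129 [-4.53587309 -0.93637794  5.67740904] [-0.06682591  0.59525597  0.04091526] 13.728101422912145
```

```bash
python3 -m jog '[[[0,0,-8,0,0,0,-1],[0,0,-8,0,0,0,-1],[0,0,-8,0,0,0,-1],[0,0,-8,0,0,0,-1],[0,0,0,0,0,0,-1],[0,0,0,0,0,0,0],[0,0,0,0,0,0,0],[0,0,0,0,0,0,0],[0,0,0,0,0,0,0],[0,0,0,0,0,0,0]]]'; python3 - <<'E'
from h import *
rt=pose();print(rt[1],np.degrees(np.arctan2(rt[0][1,0],rt[0][0,0])),env.read_state()['ft_force'],env.read_state()['width'])
E
```

```text
clock: 7.15
tcp_pos: [495.7, -9.4, 83.8]
eef_rot: [0.0, 0.687, 0.727, 0.0]
ft_force: [0.9, 0.3, -0.9]
width: 45.2
[495.72909936  -9.40143754  83.84564559] 93.24627217838072 [ 0.94036514  0.27031014 -0.86540828] 45.20857948204246
```

```bash
python3 -m jog '[[[0,0,0,0,0,-30,0],[0,0,0,0,0,-40,0.5],[0,0,8,0,0,-30,1],[0,0,8,0,0,-16,1],[0,0,8,0,0,0,1],[0,0,8,0,0,0,1],[0,0,8,0,0,0,1],[0,0,8,0,0,0,1],[0,0,8,0,0,0,1],[0,0,8,0,0,0,1]]]'; python3 -m jog '[[[0,0,8,0,0,0,1],[0,0,8,0,0,0,1],[0,0,7.8,0,0,0,1],[0,0,0,20,0,0,1],[0,0,0,25,0,0,1],[0,0,0,20,0,0,1],[0,0,0,0,0,0,1],[0,0,0,0,0,0,1],[0,0,0,0,0,0,1],[0,0,0,0,0,0,1]]]'
python3 - <<'E'
from h import *
rt=pose();p=env.capture('wrist');save(p,'w3')
print(rt[1],np.degrees(np.arctan2(rt[0][1,0],rt[0][0,0])),env.read_state()['ft_force'])
for l,z in(('cassette_grip',80),('clamp_grip',84)):
    for r in env.recognise(p,l)[:3]: print(l,np.round(r['xy']),round(r['p'],2),np.round(at(p,r['xy'],z,rt)))
a=cv2.imread('pics/w3.png')[60:330,150:420];cv2.imwrite('pics/w3c.png',cv2.resize(a,None,fx=2.2,fy=2.2,interpolation=cv2.INTER_CUBIC))
E
```

```text
clock: 8.15
tcp_pos: [495.6, -9.4, 199.9]
eef_rot: [0.0, 0.968, 0.25, -0.0]
ft_force: [-0.5, 0.1, -0.5]
width: 91.1
clock: 9.15
tcp_pos: [559.4, -3.3, 200.1]
eef_rot: [0.0, 0.999, 0.047, -0.0]
ft_force: [-1.7, -0.1, 0.5]
width: 91.1
[559.44753134  -3.29088131 200.07365341] 5.443541327045778 [ 0.00869009 -0.20995349 -0.08215371]
cassette_grip [347. 339.] 0.94 [419. -92.  80.]
cassette_grip [279. 182.] 0.87 [584.  -2.  80.]
cassette_grip [93. 20.] 0.87 [728. 187.  80.]
clamp_grip [270. 270.] 0.98 [501.  -1.  84.]
clamp_grip [310. 184.] 0.6 [586. -28.  84.]
```

View pics/w3c.png

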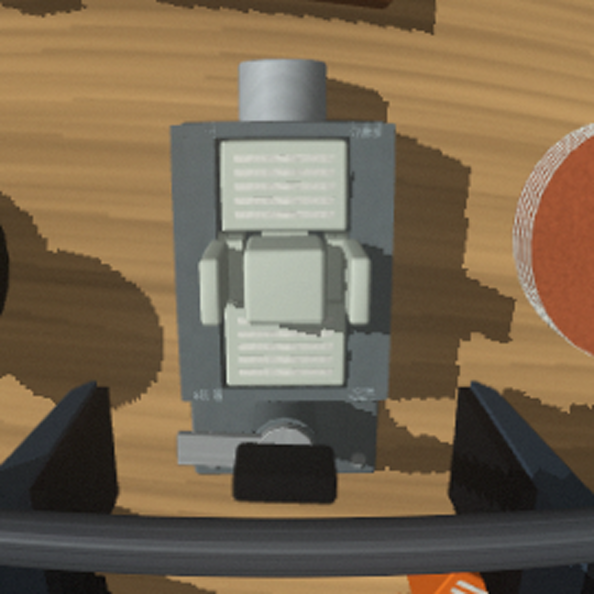

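The clamp finger now points to +y, at crop (205,448), clear of the cassette. The handle is at crop (285,286), with the paddles at x=200 and x=370.

```bash
python3 - <<'E'
from h import *
rt=pose();p=env.capture('wrist')
g=lambda u,v,z:at(p,(u/2.2+150,v/2.2+60),z,rt)
for n,u,v,z in(('handle TL',244,248,92),('TR',325,248,92),('BR',325,323,92),('BL',246,323,92),('padL',200,282,92),('padR',370,282,92),('rimTL',171,125,50),('rimTR',395,125,50),('rimBR',389,401,50),('rimBL',180,399,50),('knobBL',235,500,96),('knobBR',336,500,96)):
    w=g(u,v,z); print(n,np.round(w,1),'tool',np.round(rt[0].T@(w-rt[1]),1))
E
```

```text
handle TL [593.2  14.3  92. ] tool [ 34.8 -14.4 108.2]
TR [596.1 -15.9  92. ] tool [ 34.8  15.9 108.2]
BR [567.  -19.1  92. ] tool [  5.6  16.4 108.2]
BL [564.1  11.2  92. ] tool [  5.6 -14.  108.2]
padL [578.6  29.9  92. ] tool [ 21.8 -31.3 108.2]
padR [584.8 -34.3  92. ] tool [ 21.9  33.3 108.2]
rimTL [636.1  51.6  50. ] tool [ 81.1 -47.4 150.2]
rimTR [645.2 -43.2  50. ] tool [ 81.2  47.8 150.2]
rimBR [520.5 -56.9  50. ] tool [-44.3  49.6 150.2]
rimBL [512.2  39.9  50. ] tool [-43.4 -47.6 150.2]
knobBL [488.1   9.7  96. ] tool [-70.2 -19.8 104.2]
knobBR [492.1 -32.3  96. ] tool [-70.2  22.5 104.2]
```

```bash
python3 -m jog '[[[0,0,0,10,0.5,0,1],[0,0,0,10,0,5,1],[0,0,0,0,0,20,1],[0,0,0,0,0,25,1],[0,0,0,0,0,25,1],[0,0,0,0,0,20,1],[0,0,0,0,0,15,1],[0,0,0,0,0,10,1],[0,0,0,0,0,5,1],[0,0,0,0,0,0,1]]]'; python3 - <<'E'
from h import *
rt=pose();p=env.capture('wrist');save(p,'w4');print(rt[1],env.read_state()['ft_force'])
E
```

```text
clock: 10.35
tcp_pos: [580.4, -1.8, 74.4]
eef_rot: [0.0, 0.999, 0.048, -0.0]
ft_force: [-0.2, -0.1, -0.0]
width: 91.0
[580.40880625  -1.78415597  74.35007655] [-0.10114107  0.15527934  0.79569163]
```

View pics/w4.png

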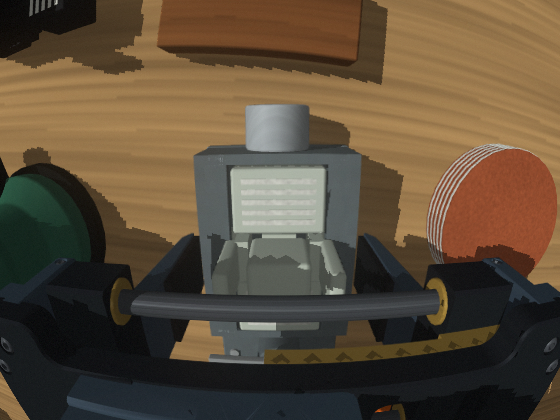

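The cassette handle sits centred between the open fingers at (278,265). The fingers are clear on both sides, so I'll close.

```bash
python3 -m jog '[[[0,0,0,0,0,0,-1],[0,0,0,0,0,0,-1],[0,0,0,0,0,0,-1],[0,0,0,0,0,0,-1],[0,0,0,0,0,0,-1],[0,0,0,0,0,0,-1],[0,0,0,0,0,0,-1],[0,0,0,0,0,0,-1],[0,0,0,0,0,0,-1],[0,0,0,0,0,0,-1]]]'
```

```text
clock: 11.4
tcp_pos: [580.5, -1.9, 75.8]
eef_rot: [0.0, 0.999, 0.048, 0.0]
ft_force: [-1.6, -0.2, 5.5]
width: 47.9
```

Width is 47.9, about the fully pressed value. I'll lift gently and check.

```bash
python3 -m jog '[[[0,0,0,0,0,-2,-1],[0,0,0,0,0,-2,-1],[0,0,0,0,0,-2,-1],[0,0,0,0,0,-2,-1],[0,0,0,0,0,-2,-1],[0,0,0,0,0,-2,-1],[0,0,0,0,0,-2,-1],[0,0,0,0,0,-2,-1],[0,0,0,0,0,0,-1],[0,0,0,0,0,0,-1]]]'; python3 - <<'E'
from h import *
rt=pose();p=env.capture('wrist');save(p,'w5');s=env.read_state();print(rt[1],s['ft_force'],s['wrist_torque'],s['width'])
E
```

```text
clock: 12.4
tcp_pos: [580.3, -1.8, 91.0]
eef_rot: [0.0, 0.999, 0.048, 0.0]
ft_force: [-0.4, 0.3, -3.9]
width: 47.7
[580.25242571  -1.82666264  90.97214584] [ 1.78680150e-01  2.05704989e-03 -4.30197878e+00] [0.00749137 0.01995659 0.0096414 ] 47.686987081684535
```

View pics/w5.png

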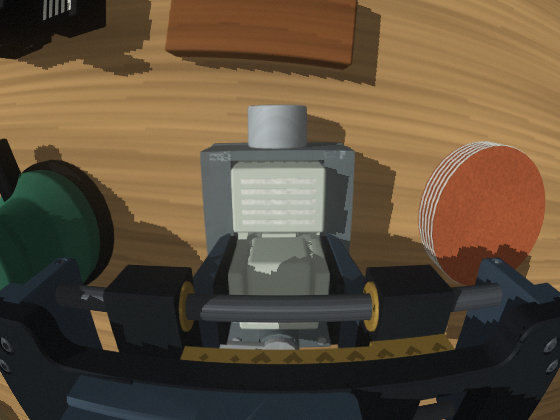

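The cassette has risen with the jaws, and the 4 N load matches its weight. I'll continue the lift, 87 mm more.

```bash
python3 -m jog '[[[0,0,0,0,0,-5,-1],[0,0,0,0,0,-10,-1],[0,0,0,0,0,-10,-1],[0,0,0,0,0,-12,-1],[0,0,0,0,0,-12,-1],[0,0,0,0,0,-12,-1],[0,0,0,0,0,-10,-1],[0,0,0,0,0,-10,-1],[0,0,0,0,0,-5,-1],[0,0,0,0,0,-1,-1]]]'; python3 - <<'E'
from h import *
rt=pose();s=env.read_state();print(rt[1],s['ft_force'],s['wrist_torque'],s['width'])
p=env.capture('wrist');save(p,'w6')
q=env.capture('scene');save(q,'s6')
a=cv2.resize(cv2.imread('pics/s6.png')[120:330,140:370],None,fx=1.8,fy=1.8);b=cv2.imread('pics/w6.png')[60:400,90:470];m=np.zeros((378,800,3),'u1');m[:,:414]=a[:378,:414];m[:340,416:796]=b
cv2.imwrite('pics/m6.png',m)
E
```

```text
clock: 13.45
tcp_pos: [580.6, -1.8, 178.7]
eef_rot: [0.0, 0.999, 0.048, 0.001]
ft_force: [-1.2, -0.5, -4.2]
width: 48.1
[580.59102493  -1.82091813 178.72892313] [-1.16048592 -0.51682124 -4.23366977] [-0.01010203  0.0559363   0.02472365] 48.09639686826897
```

View pics/m6.png

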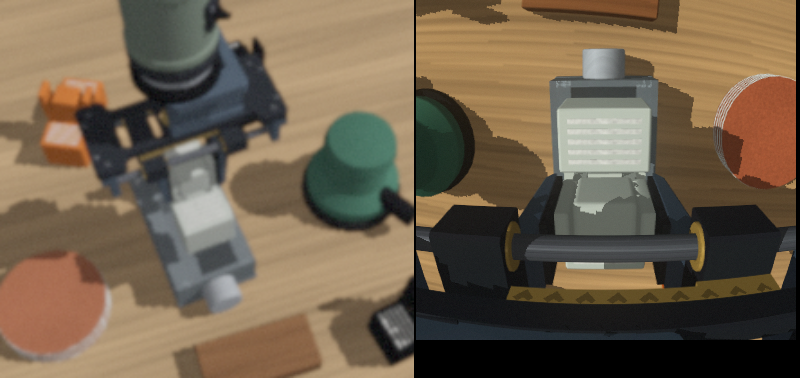

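The cassette hangs above the box. I'll measure its tilt from the far shoulder edge, at w6 about (278,158), against a level model, with w5 as reference.

```bash
python3 - <<'E'
from h import *
rt=pose();p=env.capture('wrist')
I=(np.eye(3),np.zeros(3))
for th in(-4,-2,0,2,4):
    Q=R.from_euler('y',th,degrees=True).as_matrix()
    # tool frame: grasp at z=-5; shoulder 26 below => +z
    P=np.array([(55,-27,26),(55,27,26),(15,-27,26),(15,27,26)],float)@Q.T+[0,0,-5]
    print(th,np.round(proj(p,P,I)).tolist())
for n in('w5','w6'):
    a=cv2.imread('pics/%s.png'%n)[130:245,215:345]; cv2.imwrite('pics/%sz.png'%n,a)
a=np.hstack([cv2.resize(cv2.imread('pics/%sz.png'%n),None,fx=3,fy=3,interpolation=cv2.INTER_CUBIC) for n in('w5','w6')]);cv2.imwrite('pics/z.png',a)
E
```

```text
-4 [[230.0, 167.0], [326.0, 167.0], [232.0, 235.0], [324.0, 235.0]]
-2 [[230.0, 166.0], [327.0, 166.0], [232.0, 234.0], [324.0, 234.0]]
0 [[229.0, 165.0], [327.0, 165.0], [232.0, 233.0], [324.0, 233.0]]
2 [[229.0, 164.0], [328.0, 164.0], [232.0, 232.0], [325.0, 232.0]]
4 [[228.0, 163.0], [328.0, 163.0], [232.0, 231.0], [325.0, 231.0]]
```

View pics/z.png

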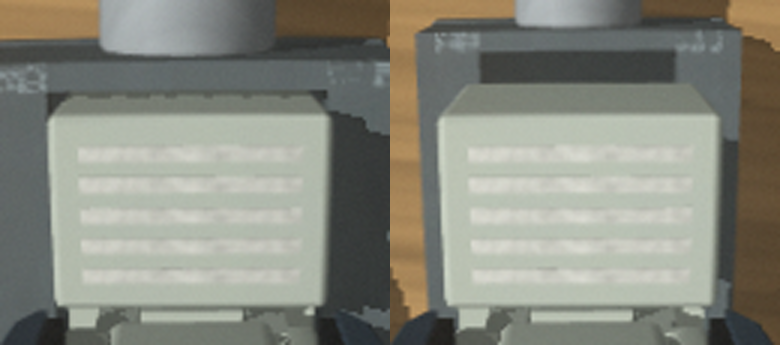

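The top shoulder face (rows 168–231) has the same pixels before and after the lift, so the cassette didn't tilt or slip. The extra 5 px was only its end face coming into view. By TCP height the underside is about 61 mm above the rim. I'll hold still, check and hand in.

```bash
python3 -m jog '[[[0,0,0,0,0,0,-1],[0,0,0,0,0,0,-1],[0,0,0,0,0,0,-1],[0,0,0,0,0,0,-1],[0,0,0,0,0,0,-1],[0,0,0,0,0,0,-1],[0,0,0,0,0,0,-1],[0,0,0,0,0,0,-1],[0,0,0,0,0,0,-1],[0,0,0,0,0,0,-1]]]'; python3 -c "
from plant import env
s=env.read_state();print(s['tcp_pos'],s['joint_vel'].round(4),s['ft_force'],s['width'])
env.finish_job()"
```

```text
clock: 14.6
tcp_pos: [580.3, -1.8, 177.9]
eef_rot: [0.0, 0.999, 0.048, 0.0]
ft_force: [0.0, -0.5, -4.1]
width: 48.0
[580.26779821  -1.79700902 177.94969161] [ 0.0014 -0.0006 -0.0003 -0.0002 -0.0012  0.0003] [ 0.00726005 -0.46975311 -4.13966869] 47.991433189003665
the job is handed in; nothing more can be done
```

The cassette is out of the filter box and held by its two pinched catches, and the job was handed in at 14.6 s. I turned the clamp knob about 80° counter-clockwise, to roughly 1.5 rad, then pinched the catches and lifted the cassette straight up.

**Last checks**
- **Height:** the TCP settled at z = 178 mm, which puts the underside about 60 mm above the rim. This comes from the lift distance, not a direct measurement.
- **Stillness and load:** the arm was still, and the wrist carried about 4 N, close to the cassette's weight.
- **Level:** the shoulder face sat at the same pixels before and after the main lift, so I saw no tilt or slip.
- **Clamp:** the finger was seen swung open before the lift. I did not look at it again afterwards.

**Disagreements**
- **Grip width:** the reading was 48 mm, where fully pressed catches should give 50 mm.
- **Knob position:** my first camera estimate was about 6 mm off in y. It showed as roughly 13 N of side force when the jaws closed, and I corrected the position before turning.

I did not touch the sander, the disc pack or the offcut.

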